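# Close the cork-sealed clay pots

## Robot

A 6-joint arm with a two-finger parallel gripper is mounted at the origin on the work surface. World frame = base frame: x ahead of the robot, y to its left, z up, the work surface at z = 0. Lengths are in m, angles in rad, forces in N, time in s.
With the tool pointing down it reaches from about 0.375 to 0.9 m from the base axis. Payload 3.1 kg.
Tool frame: the origin (TCP) lies at the very end of the fingers, on their centre line; the grasp point (between the pads) lies 19 mm behind it; z points along the fingers, y is the line along which they close (so a half turn about z gives the same grasp; the last joint's range is limited). The gripper opens to 85 mm and grips with 20 to 120 N. Pads are 22 mm wide; open, the fingers measure 114 mm over their backs; the gripper's body (76 mm by 85 mm) begins 54 mm behind the grasp point. The pads swing forward as they close: fully open they stand 13 mm farther back than shut.
Start: joints at [-1.496, 0.527, 1.433, -0, 1.181, -0.178], TCP at [0.156, -0.605, 0.231] pointing down, gripper open.
Joint ranges: [-3.08, 3.08], [-0.75, 2.2], [0.22, 2.44], [-1.43, 4.57], [0, 2.65], [-2.85, 2.85]. Speed limits (rad/s): [2.79, 2.79, 3.14, 3.14, 3.14, 3.14].

## Interface

Orientations are given as a unit quaternion [x, y, z, w].
In Python, from station import telemetry, snapshot, ticket gives the robot as it stands.
- The arm moves only by the tool move_arm, never from a script. Its argument "commands" is text: rows parted by semicolons, each of 7 numbers parted by spaces: the shift along the tool's x, y, z in mm, then the turn, a rotation vector about the tool's x, y, z in degrees, then the opening, from -1 (shut) to 1 (fully open). A call has exactly 5 rows; each row is the pose to reach, as a shift and turn from the pose commanded when the call began, along the tool's axes at that moment; what a row does not reach only later rows make up. A row lasts 1/8 s, in which the tool goes at most 62.5 mm and 10.7 degrees, less where a joint would pass 70% of its speed; a pose out of reach is approached as far as the arm can. A call with a gripper value outside its range is refused whole. The fingers move at their own pace and stop on an object; "grip_force" is the grip in N (left out, the last holds). Time passes only in rows, so rows that repeat a pose let the fingers close, or fill a call up. It gives the time, the measured TCP pose, the force, the opening and the grip force at its end, in the units of the state.
- telemetry.sense(): the state, without advancing time (a new reading comes with each control period).
- snapshot(name): name is "side" or "top"; returns a dict with "image" (480x640x3 uint8, red, green, blue), "fx", "fy", "cx", "cy" (pixels), "pose" (4x4, takes a point from camera to world coordinates). Camera axes: x right, y down, z forward; pixel columns grow to the right and rows downward; lengths in m; the calibration is good to about 2 mm. A picture is of the moment at which its call begins. There is no depth.
- ticket.sign_off(): hands the job in; it is judged then, once.
The state is a dict: "t": time; "q": joint angles; "qd": joint speeds; "tau": joint torques, N m; "tcp_pos": TCP position; "tool_rot": TCP orientation; "force": force on the tool from outside, world axes, zero at the start; "ft_torque": the same for the moment, N m; "finger_gap": opening from 0.0 (shut) to 1.0 (fully open); "gripper_force": force on a finger pad.
Only numpy, scipy, OpenCV 4.12 (cv2) and the standard library are available. Lean on these libraries where they do the work, as an engineer would, in place of code of your own. Each camera call takes 0.05 s, during which the arm holds its last target. There are 200 camera calls.

## Task

Get the finished black clay pots ready for sale: lift the wooden airing slats off the pots and lay them in the slat tray, then set each lid that is on the counter onto the pot of its own size and push it down until the cork ring has gone in and the lid sits level and fully home on the clay rim all round. Clay is brittle: handle the lids gently, gripping with no more than about 15 N and pressing with no more than about 30 N, and lower and press them slowly rather than dropping or slamming them. Leave the bowl, the jar and the paddle where they are.

Things in the scene. Friction and masses are not known exactly. Their poses are not given: they have to be found in the camera images.
- pot_large: The large open round black clay pot; bedded on the counter, it does not move. brick-red marks on its two side lugs, the colour of its lid's stripe. Outer rim radius 66 mm, height 78 mm, belly radius 70 mm with lugs 10 mm further out. Origin: centre of its underside; z up.
- pot_large_rim (a point): Centre of the large pot's mouth, at the height of its clay rim (78 mm above the counter); z up.
- cork_large (a joint): How far the large pot's cork ring (radius 50 to 59 mm, just inside the clay rim) is pushed down, in m. 0: its top stands 7 mm above the clay rim; 0.007: flush with it; range 0 to 0.008. It slides against about 8 N of friction plus 60 N per m/s, has no spring, stays where it is left, and does not move under a lid's or slat's weight.
- lid_large: The large pot's loose black clay lid, 0.2-0.32 kg; absent in some runs. From its origin (centre of the plug's underside, z up): plug 0-14 mm, radius 46 mm tapering to 40 below; flange 14-22 mm, radius 68 mm; dome to 30 mm; handle bar at 46-60 mm, 16 mm wide (x), 66 mm long (y), brick-red stripe on top, posts at its ends. Brittle: finger forces on it must total under 60 N.
- lid_large_flange (a point): Centre of the underside of the large lid's flange, 14 mm above the lid's origin; z up. The flange first comes to lie on the cork ring (the plug goes inside it, 4 mm clear all round); pushed home it lies on the clay rim and this point meets the pot's rim point.
- slat_large: A loose light-wood airing slat, 140 x 20 x 18 mm (x, y, z), 35 g, lying across the cork ring of the large pot at the start (its underside 7 mm above the clay rim). Absent in some runs. Origin: centre of its underside; x along its length, z up. Slats are interchangeable.
- pot_medium: The medium open round black clay pot; bedded on the counter, it does not move. ochre-yellow marks on its two side lugs, the colour of its lid's stripe. Outer rim radius 56 mm, height 72 mm, belly radius 59 mm with lugs 10 mm further out. Origin: centre of its underside; z up.
- pot_medium_rim (a point): Centre of the medium pot's mouth, at the height of its clay rim (72 mm above the counter); z up.
- cork_medium (a joint): How far the medium pot's cork ring (radius 40 to 49 mm, just inside the clay rim) is pushed down, in m. 0: its top stands 7 mm above the clay rim; 0.007: flush with it; range 0 to 0.008. It slides against about 8 N of friction plus 60 N per m/s, has no spring, stays where it is left, and does not move under a lid's or slat's weight.
- lid_medium: The medium pot's loose black clay lid, 0.2-0.32 kg; absent in some runs. From its origin (centre of the plug's underside, z up): plug 0-14 mm, radius 36 mm tapering to 30 below; flange 14-22 mm, radius 58 mm; dome to 30 mm; handle bar at 46-60 mm, 16 mm wide (x), 66 mm long (y), ochre-yellow stripe on top, posts at its ends. Brittle: finger forces on it must total under 60 N.
- lid_medium_flange (a point): Centre of the underside of the medium lid's flange, 14 mm above the lid's origin; z up. The flange first comes to lie on the cork ring (the plug goes inside it, 4 mm clear all round); pushed home it lies on the clay rim and this point meets the pot's rim point.
- slat_medium: A loose light-wood airing slat, 140 x 20 x 18 mm (x, y, z), 35 g, lying across the cork ring of the medium pot at the start (its underside 7 mm above the clay rim). Absent in some runs. Origin: centre of its underside; x along its length, z up. Slats are interchangeable.
- pot_small: The small open round black clay pot; bedded on the counter, it does not move. off-white marks on its two side lugs, the colour of its lid's stripe. Outer rim radius 46 mm, height 66 mm, belly radius 49 mm with lugs 10 mm further out. Origin: centre of its underside; z up.
- pot_small_rim (a point): Centre of the small pot's mouth, at the height of its clay rim (66 mm above the counter); z up.
- cork_small (a joint): How far the small pot's cork ring (radius 30 to 39 mm, just inside the clay rim) is pushed down, in m. 0: its top stands 7 mm above the clay rim; 0.007: flush with it; range 0 to 0.008. It slides against about 8 N of friction plus 60 N per m/s, has no spring, stays where it is left, and does not move under a lid's or slat's weight.
- lid_small: The small pot's loose black clay lid, 0.2-0.32 kg; absent in some runs. From its origin (centre of the plug's underside, z up): plug 0-14 mm, radius 26 mm tapering to 20 below; flange 14-22 mm, radius 48 mm; dome to 30 mm; handle bar at 46-60 mm, 16 mm wide (x), 66 mm long (y), off-white stripe on top, posts at its ends. Brittle: finger forces on it must total under 60 N.
- lid_small_flange (a point): Centre of the underside of the small lid's flange, 14 mm above the lid's origin; z up. The flange first comes to lie on the cork ring (the plug goes inside it, 4 mm clear all round); pushed home it lies on the clay rim and this point meets the pot's rim point.
- slat_small: A loose light-wood airing slat, 140 x 20 x 18 mm (x, y, z), 35 g, lying across the cork ring of the small pot at the start (its underside 7 mm above the clay rim). Absent in some runs. Origin: centre of its underside; x along its length, z up. Slats are interchangeable.
- tray: Open wooden slat tray, fixed, outer 180 x 140 x 30 mm (x, y, z), walls and floor 4 mm thick. Origin: centre of its underside; x along its length, z up. Room for three slats side by side or piled.
- bowl: Bystander: a loose bowl of pale raw clay, rim radius 48 mm, 45 mm high. Origin: centre of its underside.
- jar: Bystander: a loose small black jar, radius 42 mm, 88 mm high. Origin: centre of its underside.
- paddle: Bystander: a loose wooden potter's paddle 280 mm long, with a 90 x 65 mm blade at its +x end, lying flat on the far part of the counter. Origin: its middle, at its underside; x along its length.
There are look-alikes about, which are no part of the job. Leave any orange look-alike of the lid_small alone. Leave any purple look-alike of the slat_small alone.

How it is judged:
At the end, for the whole second after the job is handed in: Every lid present on its own pot, pushed home: flange at most 3 mm above the clay rim, within 8 mm of centred, level within 0.05 rad. Every slat present lies in the tray: middle between the walls, underside under 50 mm above the tray's underside, within 0.37 rad of level. All at rest (z of lid_large_flange in the frame of pot_large_rim between -0.004 and 0.003 m and horizontal distance between lid_large_flange and pot_large_rim below 0.008 m and angle between each of lid_large, lid_medium, lid_small's own z axis and vertical below 0.05 rad and linear speed of each of lid_large, slat_large, lid_medium, slat_medium, lid_small, slat_small below 0.02 m/s and x of slat_large in the frame of tray between -0.08 and 0.08 m and y of slat_large in the frame of tray between -0.065 and 0.065 m and z of each of slat_large, slat_medium, slat_small in the frame of tray below 0.05 m and angle between each of slat_large, slat_medium, slat_small's own x axis and vertical above 1.2 rad and z of lid_medium_flange in the frame of pot_medium_rim between -0.004 and 0.003 m and horizontal distance between lid_medium_flange and pot_medium_rim below 0.008 m and x of slat_medium in the frame of tray between -0.08 and 0.08 m and y of slat_medium in the frame of tray between -0.065 and 0.065 m and z of lid_small_flange in the frame of pot_small_rim between -0.004 and 0.003 m and horizontal distance between lid_small_flange and pot_small_rim below 0.008 m and x of slat_small in the frame of tray between -0.08 and 0.08 m and y of slat_small in the frame of tray between -0.065 and 0.065 m); the robot touches nothing.
It fails at once if a lid is squeezed or pushed by the fingers with more than 60 N in all (contact force between the fingers and lid_large above 60 N or contact force between the fingers and lid_medium above 60 N or contact force between the fingers and lid_small above 60 N).
It fails at once if a lid is dropped or slammed on, so that a cork ring goes down faster than 0.25 m/s (velocity of joint any of cork_large, cork_medium, cork_small above 0.25 m/s).
It fails at once if the bowl, the jar or the paddle is moved more than 30 mm (distance of any of bowl, jar, paddle from where it was at the start of the episode above 0.03 m).
Of lid_large, lid_medium, lid_small only 2 to 3 are there at a start; the rules pass over those that are not, and their reading is None.
Of slat_large, slat_medium, slat_small only 2 to 3 are there at a start; the rules pass over those that are not, and their reading is None.
At some moment in a run one of lid_large, lid_medium, lid_small may be knocked a few centimetres aside while the robot is not near it.
It also fails if it takes over 210 s, if anything falls off the work surface, if the arm or the gripper's body presses on something with over 40 N, if the wrist force passes 120 N, or if a joint passes its speed limit or range.

## Working session

There is one attempt and no reset: what is moved stays moved. The work goes in short steps, Python scripts to look and compute and a tool call to move; the robot and the scene stay as the last step left them, time stands still between calls to the robot, and variables do not carry over. Pictures are saved under pics/ and viewed, at most 14 in all, crops included, and the job is handed in when it is done.

Besides the shell and the picture viewer there is one more tool, called after "Call:" as a command line: name --argument value ..., lists and objects as JSON in quotes. move_arm: Moves the arm, as the interface text tells. Its arguments: {"type":"object","properties":{"commands":{"type":"string"},"grip_force":{"type":"number"}},"required":["commands"]}

```bash
mkdir -p pics; ls; python3 - <<'E'
from station import telemetry, snapshot
import cv2,numpy as np
np.set_printoptions(precision=4,suppress=True)
s=telemetry.sense();print({k:np.round(v,3) for k,v in s.items()})
for n in("top","side"):
    d=snapshot(n);cv2.imwrite(f"pics/{n}0.png",d["image"][:,:,::-1]);print(n,d["fx"],d["fy"],d["cx"],d["cy"]);print(d["pose"])
E
```

```text
pics
{'t': np.float64(0.0), 'q': array([-1.497,  0.528,  1.434, -0.   ,  1.181, -0.179]), 'qd': array([-0.   ,  0.   ,  0.   ,  0.001,  0.001, -0.001]), 'tau': array([ -0.001, -44.235, -17.803,  -0.   ,   0.008,   0.   ]), 'tcp_pos': array([ 0.156, -0.604,  0.23 ]), 'tool_rot': array([ 0.992,  0.126,  0.   , -0.001]), 'force': array([ 1.087, -0.106, -0.682]), 'ft_torque': array([0.005, 0.007, 0.041]), 'gripper_force': np.float64(0.0), 'finger_gap': np.float64(1.0)}
top 520.9881275786291 520.9881275786291 320.0508058522099 236.87921485665711
[[ 0.0294 -0.9938  0.1075  0.4154]
 [-0.9996 -0.0298 -0.0016 -0.0103]
 [ 0.0048 -0.1074 -0.9942  1.2461]
 [ 0.      0.      0.      1.    ]]
side 456.62592771822483 456.62592771822483 317.12429050618937 239.3538658410156
[[ 0.9876 -0.1244  0.0956  0.4311]
 [-0.156  -0.7151  0.6814 -0.7495]
 [-0.0164 -0.6879 -0.7257  0.8791]
 [ 0.      0.      0.      1.    ]]
```

View pics/top0.png

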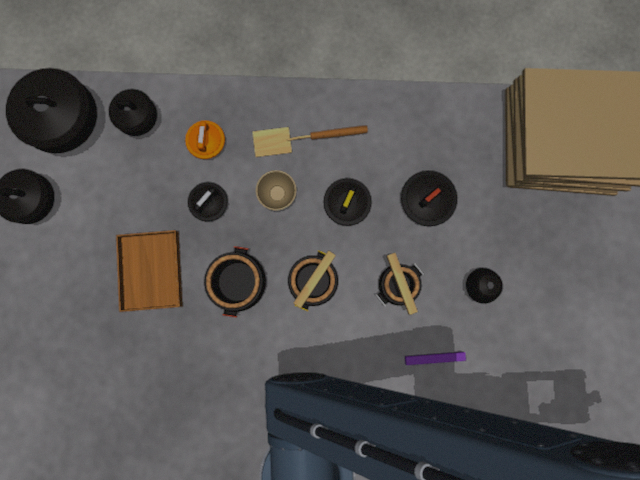

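View pics/side0.png

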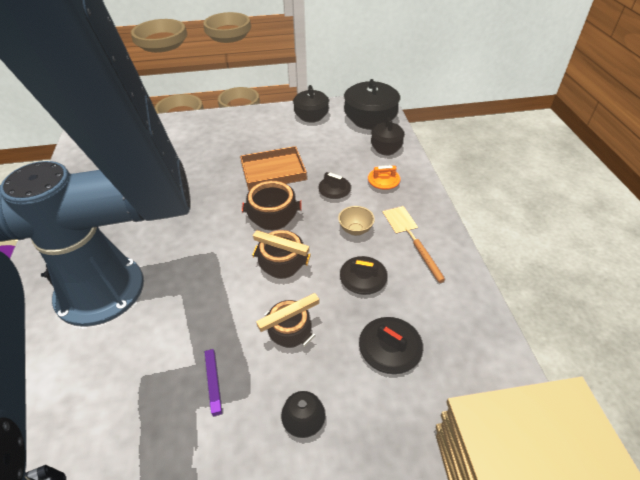

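The top view shows:
- **Pots:** large at (235,281) with no slat, medium at (314,279) and small at (401,284), both with slats.
- **Lids:** white stripe at (208,201), yellow at (348,202), red at (430,197).
- **Tray:** (150,271).
- **Look-alikes to leave:** orange lid at (205,139), purple slat at (435,358).

Next I'll measure these.

```bash
cat > h.py <<'E'
import cv2,numpy as np
from scipy.optimize import least_squares
from scipy.spatial.transform import Rotation as R
from station import telemetry, snapshot
np.set_printoptions(precision=4,suppress=True)
def ray(d,uv,z):
    uv=np.atleast_2d(np.asarray(uv,float)); P=d["pose"]
    v=np.c_[(uv[:,0]-d["cx"])/d["fx"],(uv[:,1]-d["cy"])/d["fy"],np.ones(len(uv))]@P[:3,:3].T
    o=P[:3,3]; return (o+v*((z-o[2])/v[:,2])[:,None])[:,:2]
def mask(d,lo,hi,roi=None):
    m=cv2.inRange(cv2.cvtColor(d["image"],cv2.COLOR_RGB2HSV),lo,hi)
    if roi:
        k=np.zeros_like(m);x0,y0,x1,y1=roi;k[y0:y1,x0:x1]=1;m*=k
    return m
def bar(d,m,z):
    """centre, long-axis angle (deg), size of biggest blob of m on plane z"""
    c=max(cv2.findContours(m,cv2.RETR_EXTERNAL,cv2.CHAIN_APPROX_NONE)[0],key=cv2.contourArea)
    p=ray(d,c[:,0],z); (c0,s,a)=cv2.minAreaRect((p*1000).astype(np.float32))
    if s[0]<s[1]: a+=90; s=s[::-1]
    return np.array(c0)/1000,(a+90)%180-90,np.array(s)
def circ(p,r=None):
    f=(lambda q:np.hypot(*(p-q[:2]).T)-r) if r else (lambda q:np.hypot(*(p-q[:2]).T)-q[2])
    q=least_squares(f,[*p.mean(0)]+([] if r else [.05]),loss="soft_l1",f_scale=.001); return q.x,np.sqrt(np.mean(q.fun**2))
def to(x,y,z,yaw=None):
    """shift mm (tool axes) and turn about tool z (deg) from measured pose; yaw=world angle of the closing line"""
    s=telemetry.sense(); T=R.from_quat(s["tool_rot"]); d=T.inv().apply(np.array([x,y,z])-s["tcp_pos"])*1000
    yv=T.as_matrix()[:,1]; now=np.degrees(np.arctan2(yv[1],yv[0]))
    t=0 if yaw is None else -(((yaw-now)+90)%180-90)
    print("shift",d.round(1),"turn z",round(t,1),"q6",s["q"][5].round(2),"yaw now",round(now,1),"tilt",np.degrees(np.arccos(-T.as_matrix()[2,2])).round(2))
E
cat > m.py <<'E'
from h import *
d=snapshot("top");im=d["image"];hsv=cv2.cvtColor(im,cv2.COLOR_RGB2HSV)
for n,p in dict(slat=(317,275),slat2=(400,280),cork=(258,280),cork2=(413,284),tray=(150,271),red=(431,195),yel=(348,200),wht=(205,199),lid=(440,210),bg=(300,240)).items(): print(n,hsv[p[1],p[0]])
S=((18,90,110),(32,255,255))
for n,roi,z in(("slat_m",(285,240,345,320),.097),("slat_s",(375,240,430,325),.091)): print(n,bar(d,mask(d,*S,roi),z))
C=((5,90,90),(17,255,255))
for n,roi,z,r in(("pot_l",(200,240,270,330),.085,.059),("pot_m",(280,240,350,320),.079,.049),("pot_s",(370,240,430,325),.073,.039)):
    m=mask(d,*C,roi); uv=np.argwhere(m)[:,::-1]; p=ray(d,uv,z)
    h=cv2.convexHull(uv.astype(np.int32))[:,0]; print(n,len(p),circ(ray(d,h,z),r),circ(ray(d,h,z)))
print("tray",bar(d,mask(d,(3,60,50),(20,255,255),(100,220,192,325)),.03))
for n,roi,lo,hi in(("red",(395,165,465,230),(0,130,100),(12,255,255)),("yel",(320,170,380,235),(20,130,100),(35,255,255)),("wht",(180,175,235,225),(0,0,150),(180,60,255))):
    print(n,bar(d,mask(d,lo,hi,roi),.060))
    m=mask(d,(0,0,0),(180,255,70),roi);c=max(cv2.findContours(m,cv2.RETR_EXTERNAL,cv2.CHAIN_APPROX_NONE)[0],key=cv2.contourArea);print("  flange",circ(ray(d,c[:,0],.020)))
cv2.imwrite("pics/crop1.png",cv2.resize(im[:,:,::-1][170:330,110:510][:, :],None,fx=2,fy=2,interpolation=cv2.INTER_CUBIC))
E
python3 m.py
```

```text
slat [ 23 105 161]
slat2 [ 24 100 160]
cork [ 15 137 132]
cork2 [160  40  19]
tray [ 14 163 122]
red [  5 196 142]
yel [ 27 211 161]
wht [120   6 139]
lid [ 0 46 28]
bg [165  10 105]
slat_m (array([0.4474, 0.0001]), -24.967636108398438, array([139.3362,  37.5664]))
slat_s (array([ 0.4433, -0.1962]), 21.37709617614746, array([137.9792,  20.447 ]))
pot_l 672 (array([0.4368, 0.1798]), np.float64(0.008864289532228448)) (array([0.4367, 0.1798, 0.0592]), np.float64(0.008764043794359473))
pot_m 455 (array([0.4447, 0.0022]), np.float64(0.0030995281997564686)) (array([0.4447, 0.0022, 0.049 ]), np.float64(0.0031039448097499823))
pot_s 335 (array([ 0.4426, -0.1978]), np.float64(0.014767912441861401)) (array([ 0.4432, -0.1976,  0.0395]), np.float64(0.014339668034932506))
tray (array([0.4571, 0.3848]), 6.674437046051025, array([181.1156, 147.0253]))
red (array([ 0.6503, -0.2701]), -47.276268005371094, array([38.5426,  9.1071]))
  flange (array([ 0.6496, -0.2682,  0.0672]), np.float64(0.0008960082563516208))
yel (array([ 0.6358, -0.0745]), -22.757896423339844, array([39.9393, 10.707 ]))
  flange (array([ 0.6349, -0.0744,  0.0567]), np.float64(0.0007480027945824934))
wht (array([0.626 , 0.2593]), -37.64358901977539, array([34.4294,  6.6145]))
  flange (array([0.625 , 0.2582, 0.0472]), np.float64(0.0007826345627995528))
```

View pics/crop1.png

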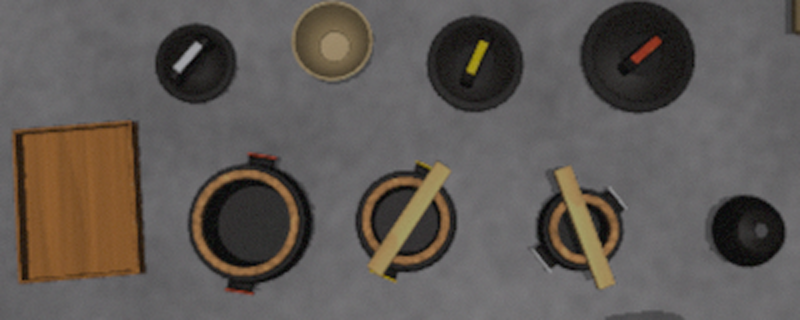

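The crop confirms the objects: red stripe is lid_large, yellow is lid_medium and white on black is lid_small. The orange lid is outside this crop. Wooden slats lie on the medium and small pots only. I'll refine the slat and tray angles and work out the first move.

```bash
python3 - <<'E'
from h import *
d=snapshot("top")
for n,roi,z in(("slat_m",(285,240,345,320),.097),("slat_s",(375,240,430,325),.091)):
    m=cv2.morphologyEx(mask(d,(20,60,115),(34,255,255),roi),cv2.MORPH_OPEN,np.ones((3,3)))
    print(n,bar(d,m,z)); m=cv2.erode(m,np.ones((3,3)));p=ray(d,np.argwhere(m)[:,::-1],z);c,v=p.mean(0),np.linalg.svd(p-p.mean(0),full_matrices=False)[2][0]
    print("  pca",c,np.degrees(np.arctan(v[1]/v[0])))
print("tray",ray(d,[(117,235),(180,231),(182,305),(121,311)],.03))
to(.443,-.196,.2,110.5)
E
```

```text
slat_m (array([ 0.4453, -0.0014]), -31.5283203125, array([142.2636,  18.9212]))
  pca [ 0.4538 -0.0078] -30.778956573670555
slat_s (array([ 0.4429, -0.1958]), 21.91868019104004, array([137.4307,  19.1417]))
  pca [ 0.4318 -0.1991] 22.87658351258793
tray [[0.5371 0.4636]
 [0.551  0.3167]
 [0.379  0.3021]
 [0.3612 0.4418]]
shift [ 379.8 -323.9   31.2] turn z -6.0 q6 -0.18 yaw now -75.5 tilt 0.08
```

Call:
move_arm --commands "46 -40 0 0 0 0 0.2; 92 -80 0 0 0 0 0.2; 138 -120 0 0 0 0 0.2; 184 -160 0 0 0 0 0.2; 230 -200 0 0 0 0 0.2" --grip_force 15

```text
t: 0.82
tcp_pos: [0.3299, -0.3523, 0.2314]
tool_rot: [0.992, 0.126, 0.0, 0.0]
force: [1.0, 0.1, -0.1]
finger_gap: 0.599
gripper_force: 0.0
```

Call:
move_arm --commands "46 -40 10 0 0 -3 0.2; 92 -80 20 0 0 -7 0.2; 138 -117 31 0 0 -7 0.2; 150 -124 31 0 0 -7 0.2; 150 -124 31 0 0 -7 0.2"

```text
t: 1.45
tcp_pos: [0.4438, -0.1961, 0.2004]
tool_rot: [0.982, 0.188, -0.0, 0.0]
force: [0.7, -0.3, -0.2]
finger_gap: 0.601
gripper_force: 0.0
```

```bash
python3 - <<'E'
from h import *
to(.443,-.196,.079,111.5); s=telemetry.sense(); print(s["finger_gap"],s["t"])
E
```

```text
shift [ -0.6  -0.5 121.4] turn z 0.1 q6 0.55 yaw now -68.4 tilt 0.04
0.6005854968822176 1.45
```

Call:
move_arm --commands "0 0 50 0 0 0 0.2; 0 0 95 0 0 0 0.2; 0 0 115 0 0 0 0.2; -1 0 122 0 0 0 0.2; -1 0 122 0 0 0 0.2"

```text
t: 2.08
tcp_pos: [0.4421, -0.198, 0.0785]
tool_rot: [0.983, 0.186, 0.0, 0.0]
force: [-0.8, 0.5, -0.4]
finger_gap: 0.6
gripper_force: 0.0
```

Call:
move_arm --commands "0 0 0 0 0 0 -0.8; 0 0 0 0 0 0 -0.8; 0 0 0 0 0 0 -0.8; 0 0 0 0 0 0 -0.8; 0 0 0 0 0 0 -0.8"

```text
t: 2.7
tcp_pos: [0.4429, -0.1973, 0.0793]
tool_rot: [0.982, 0.187, 0.001, 0.001]
force: [-1.2, -1.7, 5.8]
finger_gap: 0.225
gripper_force: 24.0
```

Call:
move_arm --commands "0 0 -10 0 0 0 -0.8; 0 0 -40 0 0 0 -0.8; 0 0 -80 0 0 0 -0.8; 0 0 -110 0 0 0 -0.8; 0 0 -110 0 0 0 -0.8"

```text
t: 3.32
tcp_pos: [0.4436, -0.1974, 0.1908]
tool_rot: [0.982, 0.187, 0.002, 0.002]
force: [-0.3, -0.5, -0.8]
finger_gap: 0.222
gripper_force: 23.2
```

```bash
python3 - <<'E'
from h import *
# tray offset +30 along tray y (angle 5.5)
a=np.radians(5.5);c=np.array([.457,.381])+.03*np.array([-np.sin(a),np.cos(a)]);print(c)
to(*c,.19,95.5)
d=snapshot("side");cv2.imwrite("pics/s1.png",cv2.resize(d["image"][130:430,140:440,::-1],None,fx=2,fy=2))
E
```

```text
[0.4541 0.4109]
shift [ 232.7 -562.1   -1.2] turn z 16.0 q6 0.55 yaw now -68.5 tilt 0.34
```

View pics/s1.png

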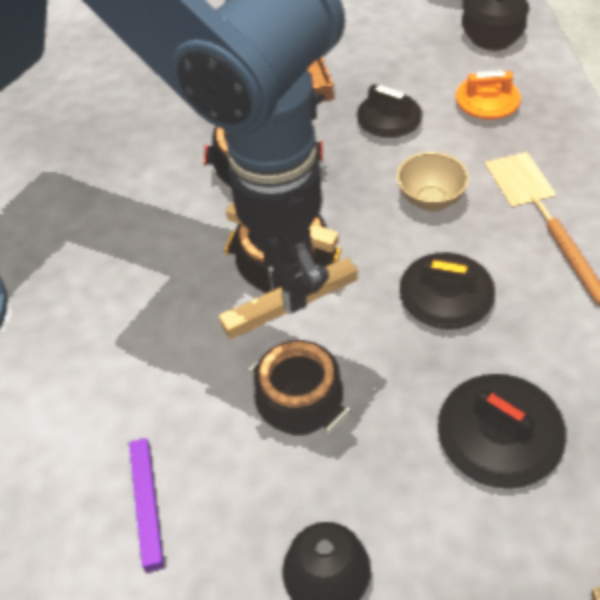

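The gripper holds the slat from the small pot. Next I carry it to the tray.

Call:
move_arm --commands "23 -56 0 0 0 0 -0.8; 46 -112 0 0 0 0 -0.8; 69 -168 0 0 0 0 -0.8; 92 -224 0 0 0 0 -0.8; 115 -280 0 0 0 0 -0.8"

```text
t: 4.0
tcp_pos: [0.4455, 0.1078, 0.187]
tool_rot: [0.983, 0.186, -0.001, -0.0]
force: [0.9, -0.2, -0.7]
finger_gap: 0.225
gripper_force: 23.2
```

Call:
move_arm --commands "23 -56 0 0 0 0 -0.8; 46 -112 0 0 0 0 -0.8; 69 -168 0 0 0 0 -0.8; 92 -224 0 0 0 0 -0.8; 115 -280 0 0 0 0 -0.8"

```text
t: 4.62
tcp_pos: [0.4499, 0.4101, 0.1864]
tool_rot: [0.982, 0.187, -0.002, 0.001]
force: [0.6, 0.1, -0.9]
finger_gap: 0.23
gripper_force: 23.2
```

Call:
move_arm --commands "3 -2 0 0 0 8 -0.8; 3 -2 40 0 0 16 -0.8; 3 -2 80 0 0 16 -0.8; 3 -2 120 0 0 16 -0.8; 3 -2 120 0 0 16 -0.8"

```text
t: 5.25
tcp_pos: [0.4496, 0.4093, 0.0637]
tool_rot: [0.999, 0.048, -0.005, 0.003]
force: [-0.3, -0.7, -0.6]
finger_gap: 0.222
gripper_force: 23.2
```

```bash
python3 - <<'E'
from h import *
to(.4541,.4109,.012,95.5)
d=snapshot("top");cv2.imwrite("pics/t2.png",cv2.resize(d["image"][200:350,90:340,::-1],None,fx=2,fy=2))
E
```

```text
shift [ 5.1 -1.4 51.6] turn z -0.0 q6 2.03 yaw now -84.5 tilt 0.65
```

View pics/t2.png

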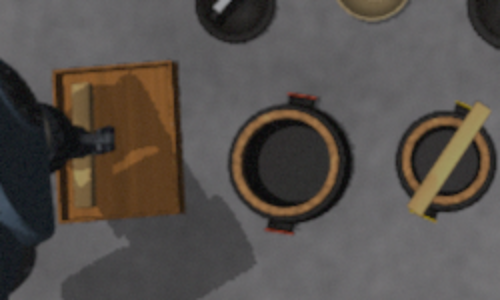

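The slat is lined up over the left side of the tray, at about (80,145) in the crop. I lower it and release.

Call:
move_arm --commands "5 0 25 0 0 0 -0.8; 5 0 42 0 0 0 -0.8; 5 0 51 0 0 0 -0.8; 5 0 51 0 0 0 -0.25; 5 0 51 0 0 0 -0.25"

```text
t: 5.92
tcp_pos: [0.4587, 0.4124, 0.0181]
tool_rot: [0.999, 0.048, 0.001, -0.0]
force: [0.2, 0.3, 0.1]
finger_gap: 0.373
gripper_force: 0.0
```

Call:
move_arm --commands "0 0 0 0 0 0 -0.25; 0 0 -60 0 0 0 -0.25; 0 0 -120 0 0 0 -0.2; 0 0 -175 0 0 0 0.2; 0 0 -175 0 0 0 0.2"

```text
t: 6.55
tcp_pos: [0.4613, 0.4141, 0.1985]
tool_rot: [0.999, 0.048, 0.006, -0.003]
force: [-0.3, 0.5, -0.4]
finger_gap: 0.598
gripper_force: 0.0
```

```bash
python3 - <<'E'
from h import *
to(.4453,-.0005,.19,58.8)
E
```

```text
shift [-55.7 411.2   5.5] turn z 36.7 q6 2.03 yaw now -84.5 tilt 0.73
```

Call:
move_arm --commands "-8 59 0 0 0 0 0.2; -16 118 0 0 0 0 0.2; -24 177 0 0 0 0 0.2; -32 236 0 0 0 0 0.2; -40 295 0 0 0 0 0.2"

```text
t: 7.18
tcp_pos: [0.4458, 0.1128, 0.1918]
tool_rot: [0.999, 0.048, -0.0, 0.0]
force: [1.0, -0.2, 0.2]
finger_gap: 0.598
gripper_force: 0.0
```

Call:
move_arm --commands "-8 58 0 0 0 10 0.2; -16 116 5 0 0 20 0.2; -16 116 5 0 0 30 0.2; -16 116 5 0 0 36.7 0.2; -16 116 5 0 0 36.7 0.2"

```text
t: 7.8
tcp_pos: [0.4411, -0.0026, 0.1868]
tool_rot: [0.963, -0.269, -0.001, -0.0]
force: [-0.6, 0.1, 1.0]
finger_gap: 0.602
gripper_force: 0.0
```

```bash
python3 - <<'E'
from h import *
to(.4453,-.0005,.085,58.8)
E
```

```text
shift [  2.6  -4.  101.8] turn z 0.0 q6 1.85 yaw now -121.2 tilt 0.08
```

Call:
move_arm --commands "3 -4 45 0 0 0 0.2; 3 -4 85 0 0 0 0.2; 3 -4 102 0 0 0 0.2; 3 -4 102 0 0 0 -0.3; 3 -4 102 0 0 0 -0.4"

```text
t: 8.43
tcp_pos: [0.4468, -0.0004, 0.0857]
tool_rot: [0.963, -0.268, 0.0, -0.0]
force: [-0.6, -0.0, -0.3]
finger_gap: 0.298
gripper_force: 0.0
```

Call:
move_arm --commands "0 0 0 0 0 0 -0.5; 0 0 0 0 0 0 -0.55; 0 0 0 0 0 0 -0.58; 0 0 0 0 0 0 -0.6; 0 0 0 0 0 0 -0.6"

```text
t: 9.05
tcp_pos: [0.447, -0.0006, 0.0863]
tool_rot: [0.963, -0.269, 0.001, -0.0]
force: [-0.2, 0.4, 6.6]
finger_gap: 0.225
gripper_force: 21.3
```

Call:
move_arm --commands "0 0 -10 0 0 0 -0.6; 0 0 -40 0 0 0 -0.6; 0 0 -80 0 0 0 -0.6; 0 0 -105 0 0 0 -0.6; 0 0 -105 0 0 0 -0.6"

```text
t: 9.68
tcp_pos: [0.4477, -0.0009, 0.1923]
tool_rot: [0.963, -0.269, 0.003, -0.0]
force: [0.1, 0.4, -0.0]
finger_gap: 0.226
gripper_force: 20.5
```

```bash
python3 - <<'E'
from h import *
a=np.radians(5.5);c=np.array([.457,.381])-.03*np.array([-np.sin(a),np.cos(a)]);print(c)
to(*c,.19,95.5)
d=snapshot("side");m=cv2.morphologyEx(mask(d,(18,60,115),(34,255,255),(220,120,340,320)),cv2.MORPH_OPEN,np.ones((3,3)))
n,_,st,ce=cv2.connectedComponentsWithStats(m);print(st[1:],ce[1:])
E
```

```text
[0.4599 0.3511]
shift [-171.9 -307.4    1.9] turn z -36.7 q6 1.86 yaw now -121.2 tilt 0.31
[[290 156   4   4  15]
 [250 163   3   3   9]
 [251 200  14   7  55]
 [280 205  28  13 163]] [[291.6    157.4   ]
 [251.     164.    ]
 [257.2    202.9818]
 [293.3313 211.5276]]
```

Call:
move_arm --commands "-29 -52 0 0 0 0 -0.6; -58 -104 0 0 0 0 -0.6; -87 -156 0 0 0 0 -0.6; -116 -208 0 0 0 0 -0.6; -145 -260 0 0 0 0 -0.6"

```text
t: 10.35
tcp_pos: [0.4561, 0.2984, 0.1885]
tool_rot: [0.963, -0.269, -0.001, 0.001]
force: [0.6, -0.8, -1.1]
finger_gap: 0.23
gripper_force: 20.5
```

Call:
move_arm --commands "-27 -47 0 0 0 -10 -0.6; -27 -47 0 0 0 -20 -0.6; -27 -47 40 0 0 -30 -0.6; -27 -47 80 0 0 -36.7 -0.6; -27 -47 120 0 0 -36.7 -0.6"

```text
t: 10.98
tcp_pos: [0.4572, 0.3506, 0.0675]
tool_rot: [0.999, 0.048, -0.001, 0.001]
force: [0.7, -0.7, 0.9]
finger_gap: 0.223
gripper_force: 20.5
```

```bash
python3 - <<'E'
from h import *
to(.4599,.3511,.013,95.5)
E
```

```text
shift [ 2.9 -0.3 54.5] turn z 0.0 q6 1.93 yaw now -84.5 tilt 0.17
```

Call:
move_arm --commands "3 0 25 0 0 0 -0.6; 3 0 42 0 0 0 -0.6; 3 0 53 0 0 0 -0.6; 3 0 54 0 0 0 -0.6; 3 0 54 0 0 0 -0.25"

```text
t: 11.6
tcp_pos: [0.4619, 0.3517, 0.017]
tool_rot: [0.999, 0.048, 0.001, -0.0]
force: [-0.4, 1.2, 1.2]
finger_gap: 0.375
gripper_force: 0.0
```

Call:
move_arm --commands "0 0 0 0 0 0 -0.25; 0 0 -60 0 0 0 -0.25; 0 0 -120 0 0 0 -0.2; 0 0 -175 0 0 0 0.2; 30 80 -175 0 0 0 0.2"

```text
t: 12.22
tcp_pos: [0.4912, 0.2992, 0.1976]
tool_rot: [0.999, 0.051, 0.007, -0.003]
force: [1.2, -1.0, -0.9]
finger_gap: 0.606
gripper_force: 0.0
```

```bash
cat > lids.py <<'E'
from h import *
def lid(d,roi,lo,hi):
    b=bar(d,mask(d,lo,hi,roi),.060)
    m=mask(d,(0,0,0),(180,255,70),roi);c=max(cv2.findContours(m,cv2.RETR_EXTERNAL,cv2.CHAIN_APPROX_NONE)[0],key=cv2.contourArea)
    return b,circ(ray(d,c[:,0],.020))
L=dict(red=((395,150,480,245),(0,130,100),(12,255,255)),yel=((310,160,390,240),(20,130,100),(35,255,255)),wht=((175,165,240,235),(0,0,125),(180,60,255)))
E
python3 - <<'E'
from lids import *
d=snapshot("top")
for n,a in L.items(): print(n,lid(d,*a))
cv2.imwrite("pics/t3.png",cv2.resize(d["image"][150:350,90:490,::-1],None,fx=2,fy=2))
E
```

```text
red ((array([ 0.6506, -0.27  ]), -47.879241943359375, array([38.7618,  9.2502])), (array([ 0.6495, -0.2682,  0.0671]), np.float64(0.0008771931791697129)))
yel ((array([ 0.6358, -0.0745]), -22.757896423339844, array([39.9393, 10.707 ])), (array([ 0.635 , -0.0744,  0.0566]), np.float64(0.0007750976382588009)))
wht ((array([0.6258, 0.259 ]), -42.13798141479492, array([37.4411,  8.3023])), (array([0.6249, 0.258 , 0.0471]), np.float64(0.0008395201707818729)))
```

View pics/t3.png

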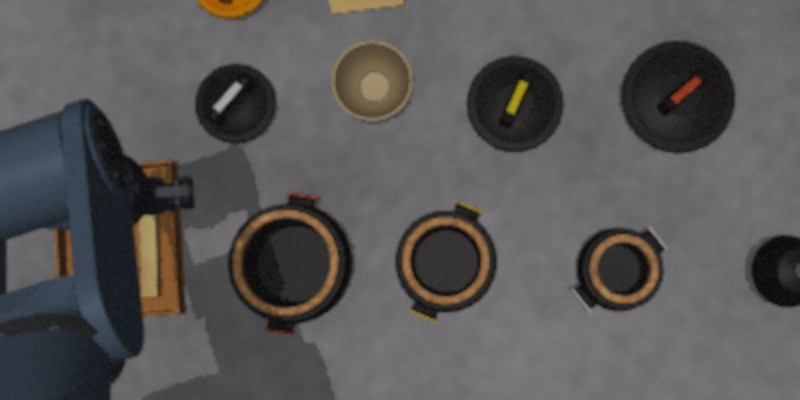

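Both slats are in the tray and all three corks are clear. The white lid is at crop (235,103) with a black body, so it is lid_small. I refine the bar angles and pot centres.

```bash
cat >> lids.py <<'E'
def pca(d,roi,lo,hi,z):
    p=ray(d,np.argwhere(mask(d,lo,hi,roi))[:,::-1],z); v=np.linalg.svd(p-p.mean(0),full_matrices=False)[2][0]
    return p.mean(0),np.degrees(np.arctan(v[1]/v[0]))
S=dict(red=(370,310,420,360),yel=(340,250,390,285),wht=(315,165,350,190))
E
python3 - <<'E'
from lids import *
d=snapshot("top");e=snapshot("side")
for n,(roi,lo,hi) in L.items(): print(n,pca(d,roi,lo,hi,.06),pca(e,S[n],lo,hi,.06))
C=((5,90,80),(19,255,255))
for n,roi,z,r in(("pot_l",(205,255,265,305),.085,.059),("pot_m",(285,255,340,305),.079,.049),("pot_s",(382,262,422,306),.073,.039)):
    m=cv2.morphologyEx(mask(d,*C,roi),cv2.MORPH_OPEN,np.ones((2,2))); h=cv2.convexHull(np.argwhere(m)[:,::-1].astype(np.int32))[:,0]; print(n,circ(ray(d,h,z),r))
to(.6250,.2582,.12,47.5)
E
```

```text
red (array([ 0.6504, -0.2697]), np.float64(-47.73774152328546)) (array([ 0.6505, -0.2699]), np.float64(-47.35824454337631))
yel (array([ 0.6358, -0.0744]), np.float64(-22.938813978766312)) (array([ 0.6363, -0.075 ]), np.float64(-23.180052735410563))
wht (array([0.6258, 0.259 ]), np.float64(-38.59946383239966)) (array([0.6199, 0.2745]), np.float64(9.334292003104903))
pot_l (array([0.4355, 0.177 ]), np.float64(0.0005609760380832628))
pot_m (array([ 0.4426, -0.0003]), np.float64(0.00022532342625901613))
pot_s (array([ 0.4392, -0.2008]), np.float64(0.0002867274407913534))
shift [130.7  47.4  73.2] turn z 47.8 q6 1.82 yaw now -84.7 tilt 0.16
```

Call:
move_arm --commands "44 16 10 0 0 10 0.2; 88 32 20 0 0 20 0.2; 131 48 40 0 0 30 0.2; 131 48 70 0 0 40 0.2; 131 48 73 0 0 44 0.2"

```text
t: 13.0
tcp_pos: [0.6216, 0.2599, 0.1148]
tool_rot: [0.943, -0.331, -0.003, 0.002]
force: [-0.5, -0.4, 0.5]
finger_gap: 0.597
gripper_force: 0.0
```

```bash
python3 - <<'E'
from h import *
to(.6254,.2585,.036,51.4)
E
```

```text
shift [ 4.2 -1.7 78.8] turn z -0.1 q6 2.48 yaw now -128.7 tilt 0.39
```

Call:
move_arm --commands "3 -2 35 0 0 0 0.2; 3 -2 65 0 0 0 0.2; 3 -2 78 0 0 0 0.2; 3 -2 80 0 0 0 0.2; 3 -2 80 0 0 0 0.0"

```text
t: 13.62
tcp_pos: [0.628, 0.2602, 0.0393]
tool_rot: [0.944, -0.33, 0.001, -0.0]
force: [-0.3, 0.0, 1.0]
finger_gap: 0.5
gripper_force: 0.0
```

```bash
python3 - <<'E'
from h import *
to(.6254,.2585,.036,51.4)
e=snapshot("side");cv2.imwrite("pics/s4.png",cv2.resize(e["image"][80:280,240:440,::-1],None,fx=3,fy=3))
E
```

```text
shift [-1.   2.9  3.3] turn z 0.1 q6 2.47 yaw now -128.5 tilt 0.1
```

View pics/s4.png

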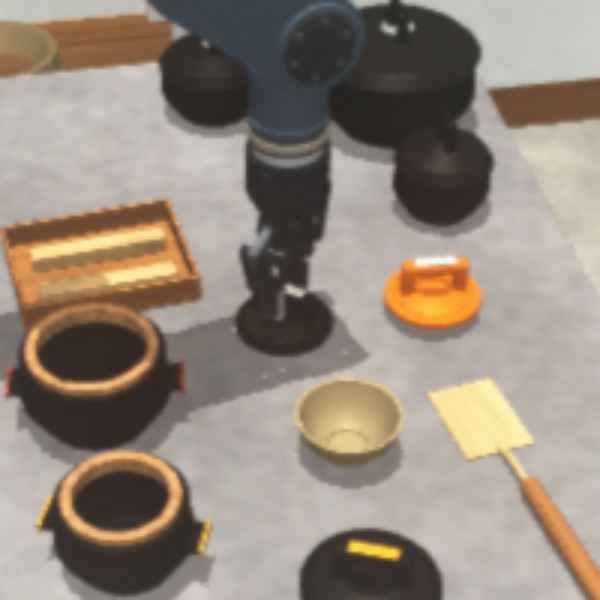

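The fingers straddle the white bar. Both slats lie flat in the tray. I close gently.

Call:
move_arm --commands "-1 3 1 0 0 0 -0.2; -1 3 1 0 0 0 -0.4; -1 3 1 0 0 0 -0.5; -1 3 1 0 0 0 -0.55; -1 3 1 0 0 0 -0.58"

```text
t: 14.3
tcp_pos: [0.6249, 0.258, 0.0374]
tool_rot: [0.944, -0.33, 0.0, -0.0]
force: [-0.3, -0.8, 0.7]
finger_gap: 0.209
gripper_force: 0.0
```

Call:
move_arm --commands "0 0 0 0 0 0 -0.6; 0 0 0 0 0 0 -0.62; 0 0 0 0 0 0 -0.64; 0 0 0 0 0 0 -0.66; 0 0 0 0 0 0 -0.66"

```text
t: 14.92
tcp_pos: [0.6251, 0.2582, 0.0375]
tool_rot: [0.944, -0.33, 0.0, -0.0]
force: [1.2, 1.7, -0.3]
finger_gap: 0.185
gripper_force: 21.3
```

Call:
move_arm --commands "0 0 -10 0 0 0 -0.66; 0 0 -40 0 0 0 -0.66; 0 0 -80 0 0 0 -0.66; 0 0 -120 0 0 0 -0.66; 0 0 -130 0 0 0 -0.66"

```text
t: 15.55
tcp_pos: [0.626, 0.2581, 0.1704]
tool_rot: [0.944, -0.33, 0.002, -0.001]
force: [1.2, -0.1, -2.7]
finger_gap: 0.183
gripper_force: 20.8
```

```bash
python3 - <<'E'
from h import *
to(.4392,-.2008,.165)
s=telemetry.sense();print(s["finger_gap"],s["gripper_force"],s["force"])
E
```

```text
shift [139.6 475.4   4.2] turn z 0 q6 2.47 yaw now -128.5 tilt 0.27
0.18317413414164901 20.843243300914764 [ 1.178  -0.0888 -2.7111]
```

Call:
move_arm --commands "10 34 0 0 0 0 -0.66; 24 82 0 0 0 0 -0.66; 39 132 0 0 0 0 -0.66; 54 182 0 0 0 0 -0.66; 68 232 0 0 0 0 -0.66"

```text
t: 16.18
tcp_pos: [0.5314, 0.0327, 0.166]
tool_rot: [0.944, -0.33, -0.002, 0.001]
force: [0.2, -1.6, -2.2]
finger_gap: 0.183
gripper_force: 20.8
```

Call:
move_arm --commands "15 50 0 0 0 0 -0.66; 29 99 0 0 0 0 -0.66; 44 149 0 0 0 0 -0.66; 58 198 0 0 0 0 -0.66; 68 232 0 0 0 0 -0.66"

```text
t: 16.8
tcp_pos: [0.4402, -0.191, 0.1662]
tool_rot: [0.944, -0.331, -0.002, -0.0]
force: [-0.0, -0.1, -1.8]
finger_gap: 0.183
gripper_force: 20.8
```

```bash
python3 - <<'E'
from h import *
to(.4392,-.2008,.115)
E
```

```text
shift [ 5.5  8.2 51.2] turn z 0 q6 1.6 yaw now -128.6 tilt 0.18
```

Call:
move_arm --commands "4 8 10 0 0 0 -0.66; 4 8 25 0 0 0 -0.66; 4 8 38 0 0 0 -0.66; 4 8 44 0 0 0 -0.66; 4 8 44 0 0 0 -0.66"

```text
t: 17.42
tcp_pos: [0.4402, -0.1977, 0.1226]
tool_rot: [0.944, -0.329, -0.001, -0.0]
force: [0.3, -0.3, -1.9]
finger_gap: 0.182
gripper_force: 20.9
```

```bash
cat > chk.py <<'E'
from h import *
import sys
x,y,z=map(float,sys.argv[1:4]); to(x,y,z); s=telemetry.sense(); print(s["tcp_pos"],s["force"])
d=snapshot("top");e=snapshot("side")
def crop(d,p,r,f):
    c=d["pose"][:3,:3].T@(np.array(p)-d["pose"][:3,3]); u,v=int(d["fx"]*c[0]/c[2]+d["cx"]),int(d["fy"]*c[1]/c[2]+d["cy"])
    u=min(max(u,r),640-r);v=min(max(v,r),480-r);return cv2.resize(d["image"][v-r:v+r,u-r:u+r,::-1],(f,f),interpolation=cv2.INTER_CUBIC)
cv2.imwrite(sys.argv[4],np.hstack([crop(d,(x,y,.08),50,400),crop(e,(x,y,.08),50,400)]))
E
python3 chk.py .4392 -.2008 .0975 pics/c5.png
```

```text
shift [ 1.2  3.1 25.1] turn z 0 q6 1.59 yaw now -128.5 tilt 0.1
[ 0.4402 -0.1977  0.1226] [ 0.2701 -0.2727 -1.8766]
```

View pics/c5.png

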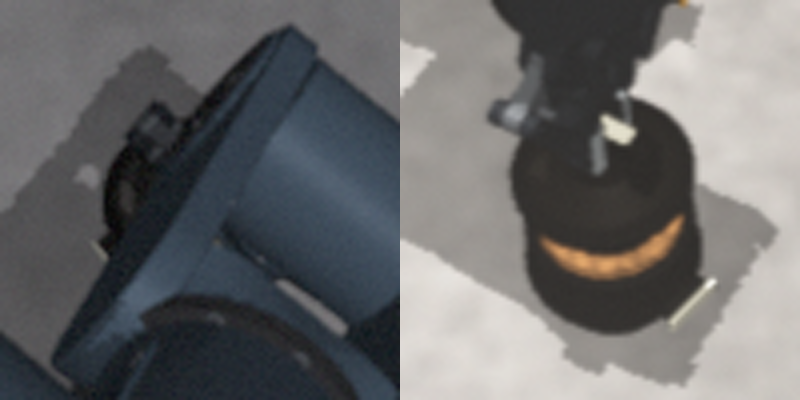

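The white lid hangs level and roughly centred over the small pot. I lower it slowly.

Call:
move_arm --commands "1 3 6 0 0 0 -0.66; 1 3 12 0 0 0 -0.66; 1 3 17 0 0 0 -0.66; 1 3 20 0 0 0 -0.66; 1 3 22 0 0 0 -0.66"

```text
t: 18.15
tcp_pos: [0.4393, -0.2015, 0.1011]
tool_rot: [0.944, -0.33, -0.0, -0.0]
force: [-0.2, -0.9, -3.1]
finger_gap: 0.182
gripper_force: 20.9
```

Call:
move_arm --commands "0 0 0.5 0 0 0 -0.66; 0 0 1 0 0 0 -0.66; 0 0 1.5 0 0 0 -0.66; 0 0 2 0 0 0 -0.66; 0 0 2 0 0 0 -0.66"

```text
t: 18.77
tcp_pos: [0.4393, -0.2015, 0.0993]
tool_rot: [0.944, -0.33, -0.0, -0.0]
force: [-0.3, -0.1, -2.8]
finger_gap: 0.183
gripper_force: 20.9
```

Call:
move_arm --commands "0 0 0.7 0 0 0 -0.66; 0 0 1.4 0 0 0 -0.66; 0 0 2 0 0 0 -0.66; 0 0 2.5 0 0 0 -0.66; 0 0 2.5 0 0 0 -0.66"

```text
t: 19.4
tcp_pos: [0.4393, -0.2015, 0.0967]
tool_rot: [0.944, -0.33, -0.0, -0.0]
force: [0.5, -0.1, -2.5]
finger_gap: 0.183
gripper_force: 20.9
```

Call:
move_arm --commands "0 0 0.3 0 0 0 -0.66; 0 0 0.6 0 0 0 -0.66; 0 0 0.9 0 0 0 -0.66; 0 0 1.2 0 0 0 -0.66; 0 0 1.2 0 0 0 -0.66"

```text
t: 20.02
tcp_pos: [0.4394, -0.2015, 0.0961]
tool_rot: [0.944, -0.33, 0.0, 0.0]
force: [-0.5, 0.3, 5.6]
finger_gap: 0.181
gripper_force: 21.9
```

Contact felt. I open, rise, and shut the fingers above the bar.

Call:
move_arm --commands "0 0 -0.5 0 0 0 -0.6; 0 0 -0.5 0 0 0 -0.5; 0 0 -0.5 0 0 0 -0.2; 0 0 -0.5 0 0 0 0; 0 0 -0.5 0 0 0 0"

```text
t: 20.65
tcp_pos: [0.4393, -0.2015, 0.096]
tool_rot: [0.944, -0.33, -0.0, -0.0]
force: [-0.0, 0.3, -0.5]
finger_gap: 0.497
gripper_force: 0.0
```

Call:
move_arm --commands "0 0 -15 0 0 0 0; 0 0 -38 0 0 0 0; 0 0 -38 0 0 0 -0.5; 0 0 -38 0 0 0 -1; 0 0 -38 0 0 0 -1"

```text
t: 21.28
tcp_pos: [0.4388, -0.2011, 0.1333]
tool_rot: [0.944, -0.33, -0.001, -0.0]
force: [0.8, -0.8, 0.6]
finger_gap: -0.0
gripper_force: 0.0
```

```bash
python3 chk.py .4394 -.2015 .120 pics/c6.png
```

```text
shift [ 0.7 -0.1 13.3] turn z 0 q6 1.58 yaw now -128.5 tilt 0.1
[ 0.4388 -0.2011  0.1333] [ 0.8077 -0.8424  0.6327]
```

View pics/c6.png

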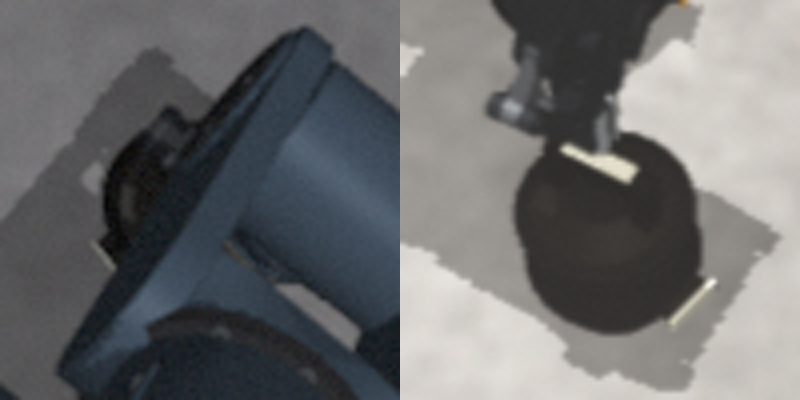

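The lid rests on the cork with the fingers above the middle of its bar. I press down slowly.

Call:
move_arm --commands "0.5 0 6 0 0 0 -1; 0.5 0 10 0 0 0 -1; 0.5 0 12 0 0 0 -1; 0.5 0 13 0 0 0 -1; 0.5 0 14 0 0 0 -1"

```text
t: 22.0
tcp_pos: [0.4398, -0.2018, 0.1201]
tool_rot: [0.944, -0.33, 0.0, 0.0]
force: [0.5, -0.4, 0.6]
finger_gap: -0.002
gripper_force: 0.0
```

Call:
move_arm --commands "0 0 0.7 0 0 0 -1; 0 0 1.4 0 0 0 -1; 0 0 2.1 0 0 0 -1; 0 0 2.8 0 0 0 -1; 0 0 3.5 0 0 0 -1"

```text
t: 22.62
tcp_pos: [0.4398, -0.2019, 0.1171]
tool_rot: [0.944, -0.33, 0.0, 0.0]
force: [0.2, 1.0, 6.2]
finger_gap: 0.002
gripper_force: 2.7
```

Call:
move_arm --commands "0 0 0.8 0 0 0 -1; 0 0 1.6 0 0 0 -1; 0 0 2.4 0 0 0 -1; 0 0 3.2 0 0 0 -1; 0 0 4 0 0 0 -1"

```text
t: 23.25
tcp_pos: [0.4398, -0.2019, 0.1132]
tool_rot: [0.944, -0.33, 0.0, 0.0]
force: [-1.2, 0.6, 4.5]
finger_gap: -0.002
gripper_force: 2.7
```

Call:
move_arm --commands "0 0 0.4 0 0 0 -1; 0 0 0.8 0 0 0 -1; 0 0 1.2 0 0 0 -1; 0 0 1.6 0 0 0 -1; 0 0 1.6 0 0 0 -1"

```text
t: 23.88
tcp_pos: [0.4398, -0.2019, 0.1124]
tool_rot: [0.944, -0.33, 0.0, 0.0]
force: [-1.4, 1.2, 13.3]
finger_gap: -0.0
gripper_force: 6.5
```

Call:
move_arm --commands "0 0 0.3 0 0 0 -1; 0 0 0.6 0 0 0 -1; 0 0 0.6 0 0 0 -1; 0 0 0.6 0 0 0 -1; 0 0 0.6 0 0 0 -1"

```text
t: 24.5
tcp_pos: [0.4398, -0.2019, 0.1124]
tool_rot: [0.944, -0.33, 0.001, 0.0]
force: [-3.7, 1.7, 18.0]
finger_gap: -0.001
gripper_force: 9.0
```

The lid is home: the reading holds at 0.1124 while the force rises. On to the medium lid.

Call:
move_arm --commands "0 0 -4 0 0 0 -1; 0 0 -30 0 0 0 -0.5; 0 0 -60 0 0 0 0.2; 0 0 -60 0 0 0 0.2; 0 0 -60 0 0 0 0.2"

```text
t: 25.12
tcp_pos: [0.4393, -0.2015, 0.1698]
tool_rot: [0.944, -0.33, -0.001, -0.0]
force: [-0.6, -0.2, -0.8]
finger_gap: 0.6
gripper_force: 0.0
```

```bash
python3 - <<'E'
from lids import *
d=snapshot("top");e=snapshot("side")
for n in("red","yel"):
    print(n,pca(d,*L[n],.06),pca(e,S[n],*L[n][1:],.06),lid(d,*L[n])[1])
to(.6354,-.0746,.12,67)
E
```

```text
red (array([ 0.6506, -0.2699]), np.float64(-47.216513066287)) (array([ 0.6505, -0.2701]), np.float64(-47.79551572905891)) (array([ 0.6494, -0.2682,  0.067 ]), np.float64(0.0008967847890200627))
yel (array([ 0.6354, -0.0744]), np.float64(-22.838803825673065)) (array([ 0.6358, -0.0749]), np.float64(-21.78724680530489)) (array([ 0.6349, -0.0744,  0.0565]), np.float64(0.0007621415140613383))
shift [  74.9 -221.4   49.1] turn z -15.5 q6 1.58 yaw now -128.5 tilt 0.14
```

Call:
move_arm --commands "15 -45 0 0 0 0 0.2; 32 -95 0 0 0 -5 0.2; 50 -148 10 0 0 -10 0.2; 68 -200 25 0 0 -15.5 0.2; 75 -221 45 0 0 -15.5 0.2"

```text
t: 25.85
tcp_pos: [0.6384, -0.0736, 0.1238]
tool_rot: [0.98, -0.198, 0.0, -0.0]
force: [-0.1, -0.3, 0.2]
finger_gap: 0.604
gripper_force: 0.0
```

Call:
move_arm --commands "0 0 3 0 0 0 0.2; 0 0 3 0 0 0 0.2; 0 0 3 0 0 0 0.2; 0 0 3 0 0 0 0.2; 0 0 3 0 0 0 0"

```text
t: 26.48
tcp_pos: [0.636, -0.0762, 0.1231]
tool_rot: [0.98, -0.2, 0.0, 0.0]
force: [0.3, 0.3, -0.6]
finger_gap: 0.5
gripper_force: 0.0
```

```bash
python3 - <<'E'
from lids import *
to(.6354,-.0746,.0375,67)
E
```

```text
shift [-1.2 -1.2 85.6] turn z -0.1 q6 1.68 yaw now -113.1 tilt 0.05
```

Call:
move_arm --commands "-1 -1 35 0 0 0 0; -1 -1 65 0 0 0 0; -1 -1 80 0 0 0 0; -1 -1 85 0 0 0 0; -1 -1 85 0 0 0 -0.2"

```text
t: 27.1
tcp_pos: [0.636, -0.0744, 0.0379]
tool_rot: [0.98, -0.2, 0.0, 0.0]
force: [0.3, 0.1, 0.4]
finger_gap: 0.4
gripper_force: 0.0
```

Call:
move_arm --commands "0 0 0 0 0 0 -0.3; 0 0 0 0 0 0 -0.4; 0 0 0 0 0 0 -0.5; 0 0 0 0 0 0 -0.55; 0 0 0 0 0 0 -0.58"

```text
t: 27.72
tcp_pos: [0.6355, -0.0743, 0.0375]
tool_rot: [0.98, -0.199, 0.0, -0.0]
force: [-0.6, 0.3, -0.1]
finger_gap: 0.213
gripper_force: 0.0
```

Call:
move_arm --commands "0 0 0 0 0 0 -0.6; 0 0 0 0 0 0 -0.62; 0 0 0 0 0 0 -0.64; 0 0 0 0 0 0 -0.66; 0 0 0 0 0 0 -0.66"

```text
t: 28.35
tcp_pos: [0.6355, -0.0745, 0.0375]
tool_rot: [0.98, -0.199, 0.0, 0.0]
force: [-1.4, -2.9, 1.8]
finger_gap: 0.185
gripper_force: 21.2
```

```bash
python3 - <<'E'
from lids import *
print(telemetry.sense()["tcp_pos"]);to(.4426,-.0003,.17)
E
```

```text
[ 0.6355 -0.0745  0.0375]
shift [-206.5    7.2 -132.5] turn z 0 q6 1.68 yaw now -113.0 tilt 0.01
```

Call:
move_arm --commands "0 0 -10 0 0 0 -0.66; 0 0 -40 0 0 0 -0.66; -15 0 -80 0 0 0 -0.66; -50 1 -120 0 0 0 -0.66; -95 3 -132 0 0 0 -0.66"

```text
t: 28.98
tcp_pos: [0.5486, -0.0397, 0.1723]
tool_rot: [0.98, -0.2, 0.004, -0.0]
force: [-0.1, -0.2, -3.0]
finger_gap: 0.185
gripper_force: 20.7
```

Call:
move_arm --commands "-45 2 0 0 0 0 -0.66; -85 3 0 0 0 0 -0.66; -105 4 5 0 0 0 -0.66; -111 4 25 0 0 0 -0.66; -111 4 35 0 0 0 -0.66"

```text
t: 29.6
tcp_pos: [0.4423, 0.0006, 0.1341]
tool_rot: [0.98, -0.199, -0.001, -0.0]
force: [0.3, -0.3, -2.5]
finger_gap: 0.181
gripper_force: 20.6
```

```bash
python3 chk.py .4426 -.0003 .1035 pics/c7.png
```

```text
shift [ 0.6  0.7 30.6] turn z 0 q6 1.72 yaw now -113.0 tilt 0.07
[0.4423 0.0006 0.1341] [ 0.3222 -0.2918 -2.4952]
```

View pics/c7.png

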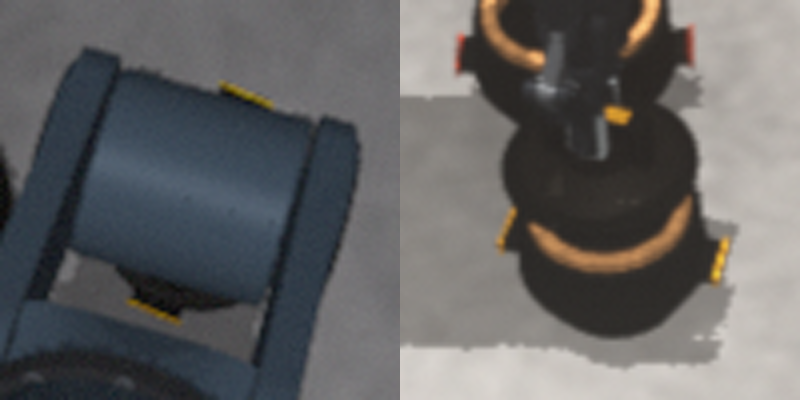

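The yellow lid is centred over the medium pot. I lower it slowly.

Call:
move_arm --commands "0 0 7 0 0 0 -0.66; 0 0 14 0 0 0 -0.66; 0 0 20 0 0 0 -0.66; 0 0 24 0 0 0 -0.66; 0 0 27 0 0 0 -0.66"

```text
t: 30.32
tcp_pos: [0.4431, -0.0002, 0.1071]
tool_rot: [0.98, -0.2, -0.0, -0.0]
force: [0.4, 0.3, -3.3]
finger_gap: 0.183
gripper_force: 20.7
```

Call:
move_arm --commands "0 0 0.7 0 0 0 -0.66; 0 0 1.4 0 0 0 -0.66; 0 0 2 0 0 0 -0.66; 0 0 2.6 0 0 0 -0.66; 0 0 2.6 0 0 0 -0.66"

```text
t: 30.95
tcp_pos: [0.4432, -0.0002, 0.1048]
tool_rot: [0.98, -0.199, 0.0, -0.0]
force: [-0.3, 0.3, -3.8]
finger_gap: 0.187
gripper_force: 20.7
```

Call:
move_arm --commands "0 0 0.6 0 0 0 -0.66; 0 0 1.2 0 0 0 -0.66; 0 0 1.8 0 0 0 -0.66; 0 0 2.4 0 0 0 -0.66; 0 0 2.4 0 0 0 -0.66"

```text
t: 31.58
tcp_pos: [0.4431, -0.0002, 0.1024]
tool_rot: [0.98, -0.2, -0.0, 0.0]
force: [0.0, -0.2, -1.7]
finger_gap: 0.186
gripper_force: 20.7
```

Call:
move_arm --commands "0 0 0.2 0 0 0 -0.66; 0 0 0.4 0 0 0 -0.66; 0 0 0.6 0 0 0 -0.66; 0 0 0.8 0 0 0 -0.66; 0 0 0.8 0 0 0 -0.66"

```text
t: 32.2
tcp_pos: [0.4431, -0.0002, 0.102]
tool_rot: [0.98, -0.199, 0.0, 0.0]
force: [-1.2, 0.4, 5.3]
finger_gap: 0.185
gripper_force: 21.7
```

Call:
move_arm --commands "0 0 -0.5 0 0 0 -0.6; 0 0 -0.5 0 0 0 -0.5; 0 0 -0.5 0 0 0 -0.2; 0 0 -0.5 0 0 0 0; 0 0 -0.5 0 0 0 0"

```text
t: 32.83
tcp_pos: [0.4432, -0.0002, 0.1021]
tool_rot: [0.98, -0.2, 0.0, -0.0]
force: [0.2, -0.2, -0.4]
finger_gap: 0.5
gripper_force: 0.0
```

Call:
move_arm --commands "0 0 -15 0 0 0 0; 0 0 -38 0 0 0 0; 0 0 -38 0 0 0 -0.5; 0 0 -38 0 0 0 -1; 0 0 -38 0 0 0 -1"

```text
t: 33.45
tcp_pos: [0.4426, -0.0001, 0.1394]
tool_rot: [0.98, -0.2, -0.001, -0.0]
force: [-1.1, 0.1, -1.1]
finger_gap: -0.0
gripper_force: 0.0
```

Call:
move_arm --commands "0 0 6 0 0 0 -1; 0 0 10 0 0 0 -1; 0 0 12 0 0 0 -1; 0 0 13 0 0 0 -1; 0 0 14 0 0 0 -1"

```text
t: 34.08
tcp_pos: [0.4432, -0.0002, 0.1261]
tool_rot: [0.98, -0.199, 0.0, 0.0]
force: [-0.7, -0.8, 0.2]
finger_gap: 0.008
gripper_force: 0.0
```

Call:
move_arm --commands "0 0 0.7 0 0 0 -1; 0 0 1.4 0 0 0 -1; 0 0 2.1 0 0 0 -1; 0 0 2.8 0 0 0 -1; 0 0 3.5 0 0 0 -1"

```text
t: 34.7
tcp_pos: [0.4432, -0.0002, 0.123]
tool_rot: [0.98, -0.199, 0.0, 0.0]
force: [-0.8, 0.3, 4.6]
finger_gap: 0.001
gripper_force: 2.7
```

Pressing the rest: home should read about 0.118.

Call:
move_arm --commands "0 0 0.8 0 0 0 -1; 0 0 1.6 0 0 0 -1; 0 0 2.4 0 0 0 -1; 0 0 3.2 0 0 0 -1; 0 0 4 0 0 0 -1"

```text
t: 35.33
tcp_pos: [0.4432, -0.0002, 0.1191]
tool_rot: [0.98, -0.199, 0.0, 0.0]
force: [-0.9, -0.4, 6.4]
finger_gap: -0.002
gripper_force: 2.7
```

Call:
move_arm --commands "0 0 0.4 0 0 0 -1; 0 0 0.8 0 0 0 -1; 0 0 1.2 0 0 0 -1; 0 0 1.6 0 0 0 -1; 0 0 1.6 0 0 0 -1"

```text
t: 35.95
tcp_pos: [0.4433, -0.0002, 0.1185]
tool_rot: [0.98, -0.199, 0.001, 0.0]
force: [-3.2, 1.0, 16.7]
finger_gap: 0.001
gripper_force: 8.0
```

Home. Now the large lid.

Call:
move_arm --commands "0 0 -4 0 0 0 -1; 0 0 -30 0 0 0 -0.5; 0 0 -60 0 0 0 0.2; 0 0 -60 0 0 0 0.2; 0 0 -60 0 0 0 0.2"

```text
t: 36.58
tcp_pos: [0.4427, -0.0001, 0.1765]
tool_rot: [0.98, -0.199, -0.0, -0.0]
force: [-1.2, 0.5, 0.7]
finger_gap: 0.596
gripper_force: 0.0
```

```bash
python3 - <<'E'
from lids import *
d=snapshot("top");e=snapshot("side")
n="red";print(n,pca(d,*L[n],.06),pca(e,S[n],*L[n][1:],.06),lid(d,*L[n])[1])
to(.650,-.2691,.12,42.5)
E
```

```text
red (array([ 0.65  , -0.2696]), np.float64(-47.31431012900708)) (array([ 0.6504, -0.2699]), np.float64(-47.248929405993756)) (array([ 0.6496, -0.2681,  0.0672]), np.float64(0.000885524265353702))
shift [296.5 166.5  55.4] turn z 24.5 q6 1.72 yaw now -113.0 tilt 0.14
```

Call:
move_arm --commands "48 27 0 0 0 0 0.2; 98 55 0 0 0 5 0.2; 148 83 0 0 0 10 0.2; 198 111 0 0 0 15 0.2; 248 139 10 0 0 20 0.2"

```text
t: 37.3
tcp_pos: [0.618, -0.2267, 0.166]
tool_rot: [0.93, -0.368, -0.0, -0.0]
force: [0.1, 1.3, 0.3]
finger_gap: 0.601
gripper_force: 0.0
```

```bash
python3 -c "
from h import *
to(.650,-.2691,.12,42.7)"
```

```text
shift [52.4  9.1 46. ] turn z 4.1 q6 1.8 yaw now -133.2 tilt 0.03
```

Call:
move_arm --commands "40 7 10 0 0 4 0.2; 51 9 30 0 0 4 0.2; 51 9 43 0 0 4 0.2; 51 9 43 0 0 4 0; 51 9 43 0 0 4 0"

```text
t: 37.92
tcp_pos: [0.6478, -0.2651, 0.1244]
tool_rot: [0.917, -0.398, -0.0, -0.0]
force: [-0.4, 0.6, 0.2]
finger_gap: 0.5
gripper_force: 0.0
```

```bash
python3 -c "
from lids import *
to(.650,-.2691,.0375,42.7)
e=snapshot('side');n='red';print(pca(e,S[n],*L[n][1:],.06))"
```

```text
shift [ 4.5  1.2 86.9] turn z 0.4 q6 1.84 yaw now -136.9 tilt 0.03
(array([ 0.6508, -0.2703]), np.float64(-47.351938203393054))
```

Call:
move_arm --commands "3 1 35 0 0 0 0; 4 1 65 0 0 0 0; 4 1 80 0 0 0 0; 4 1 86 0 0 0 0; 4 1 86 0 0 0 -0.2"

```text
t: 38.6
tcp_pos: [0.6506, -0.2701, 0.0387]
tool_rot: [0.917, -0.399, 0.0, 0.0]
force: [0.5, 0.2, -0.1]
finger_gap: 0.398
gripper_force: 0.0
```

Call:
move_arm --commands "0 0 0 0 0 0 -0.3; 0 0 0 0 0 0 -0.4; 0 0 0 0 0 0 -0.5; 0 0 0 0 0 0 -0.55; 0 0 0 0 0 0 -0.58"

```text
t: 39.22
tcp_pos: [0.6502, -0.27, 0.038]
tool_rot: [0.917, -0.399, -0.0, -0.0]
force: [-0.3, 0.2, -0.7]
finger_gap: 0.208
gripper_force: 0.0
```

Call:
move_arm --commands "0 0 0 0 0 0 -0.6; 0 0 0 0 0 0 -0.62; 0 0 0 0 0 0 -0.64; 0 0 0 0 0 0 -0.66; 0 0 0 0 0 0 -0.66"

```text
t: 39.85
tcp_pos: [0.6503, -0.27, 0.038]
tool_rot: [0.917, -0.399, 0.0, -0.0]
force: [0.9, 0.5, -0.7]
finger_gap: 0.185
gripper_force: 20.6
```

```bash
python3 -c "
from lids import *
print(telemetry.sense()['tcp_pos']);to(.4355,.177,.17)"
```

```text
[ 0.6503 -0.27    0.038 ]
shift [-473.4 -147.6 -132. ] turn z 0 q6 1.84 yaw now -137.0 tilt 0.01
```

Call:
move_arm --commands "0 0 -10 0 0 0 -0.66; 0 0 -45 0 0 0 -0.66; 0 0 -90 0 0 0 -0.66; 0 0 -135 0 0 0 -0.66; -20 -6 -152 0 0 0 -0.66"

```text
t: 40.48
tcp_pos: [0.6428, -0.2537, 0.1941]
tool_rot: [0.917, -0.4, 0.004, 0.001]
force: [0.3, 0.0, -4.1]
finger_gap: 0.185
gripper_force: 20.2
```

Call:
move_arm --commands "-48 -15 0 0 0 0 -0.66; -96 -30 0 0 0 0 -0.66; -144 -45 0 0 0 0 -0.66; -192 -60 0 0 0 0 -0.66; -240 -75 0 0 0 0 -0.66"

```text
t: 41.1
tcp_pos: [0.531, -0.0234, 0.1903]
tool_rot: [0.917, -0.399, -0.0, 0.0]
force: [1.0, 0.7, -2.5]
finger_gap: 0.182
gripper_force: 20.2
```

Call:
move_arm --commands "-48 -15 0 0 0 0 -0.66; -96 -30 0 0 0 0 -0.66; -144 -45 0 0 0 0 -0.66; -190 -60 0 0 0 0 -0.66; -213 -66 0 0 0 0 -0.66"

```text
t: 41.72
tcp_pos: [0.4333, 0.1779, 0.1903]
tool_rot: [0.917, -0.398, -0.0, 0.0]
force: [-0.4, -0.2, -3.6]
finger_gap: 0.183
gripper_force: 20.2
```

```bash
python3 -c "
from lids import *
print(telemetry.sense()['force']);to(.4355,.177,.14)"
```

```text
[-0.4198 -0.1875 -3.5666]
shift [ 2.2 -1.1 50.3] turn z 0 q6 2.54 yaw now -136.9 tilt 0.06
```

Call:
move_arm --commands "1 0 12 0 0 0 -0.66; 1 0 26 0 0 0 -0.66; 1 0 40 0 0 0 -0.66; 1 0 48 0 0 0 -0.66; 1 0 49 0 0 0 -0.66"

```text
t: 42.35
tcp_pos: [0.4359, 0.1748, 0.1404]
tool_rot: [0.917, -0.399, -0.001, 0.0]
force: [-0.6, 0.3, -2.7]
finger_gap: 0.181
gripper_force: 20.2
```

```bash
python3 chk.py .4355 .177 .109 pics/c8.png
```

```text
shift [-1.9 -1.2 31.4] turn z 0 q6 2.54 yaw now -137.1 tilt 0.08
[0.4359 0.1748 0.1404] [-0.5542  0.3025 -2.6781]
```

View pics/c8.png

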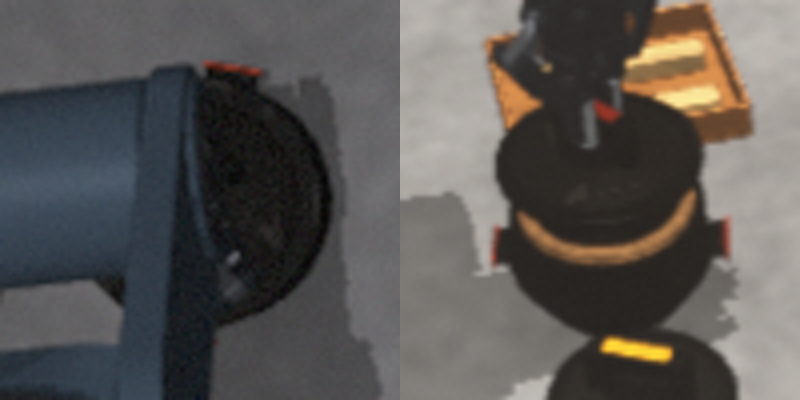

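The red lid is level and near centre over the large pot. I correct by about 2 mm and lower.

Call:
move_arm --commands "-1.5 -1 7 0 0 0 -0.66; -1.5 -1 14 0 0 0 -0.66; -1.5 -1 20 0 0 0 -0.66; -1.5 -1 24 0 0 0 -0.66; -1.5 -1 26 0 0 0 -0.66"

```text
t: 43.08
tcp_pos: [0.4355, 0.1772, 0.1147]
tool_rot: [0.917, -0.399, -0.0, 0.0]
force: [0.7, 0.1, -3.3]
finger_gap: 0.181
gripper_force: 20.2
```

Call:
move_arm --commands "0 0 0.7 0 0 0 -0.66; 0 0 1.4 0 0 0 -0.66; 0 0 2 0 0 0 -0.66; 0 0 2.6 0 0 0 -0.66; 0 0 2.6 0 0 0 -0.66"

```text
t: 43.7
tcp_pos: [0.4357, 0.1772, 0.1124]
tool_rot: [0.917, -0.399, 0.0, -0.0]
force: [-0.3, 0.3, -2.2]
finger_gap: 0.181
gripper_force: 20.2
```

Call:
move_arm --commands "0 0 0.7 0 0 0 -0.66; 0 0 1.4 0 0 0 -0.66; 0 0 2.1 0 0 0 -0.66; 0 0 2.8 0 0 0 -0.66; 0 0 2.8 0 0 0 -0.66"

```text
t: 44.32
tcp_pos: [0.4356, 0.1772, 0.1096]
tool_rot: [0.917, -0.399, -0.0, 0.0]
force: [-0.3, -0.4, -2.9]
finger_gap: 0.182
gripper_force: 20.2
```

Call:
move_arm --commands "0 0 0.2 0 0 0 -0.66; 0 0 0.4 0 0 0 -0.66; 0 0 0.6 0 0 0 -0.66; 0 0 0.6 0 0 0 -0.66; 0 0 0.6 0 0 0 -0.66"

```text
t: 44.95
tcp_pos: [0.4357, 0.1772, 0.109]
tool_rot: [0.917, -0.399, 0.0, -0.0]
force: [0.4, 0.0, -2.4]
finger_gap: 0.185
gripper_force: 20.2
```

Call:
move_arm --commands "0 0 0.3 0 0 0 -0.66; 0 0 0.6 0 0 0 -0.66; 0 0 0.8 0 0 0 -0.66; 0 0 1 0 0 0 -0.66; 0 0 1 0 0 0 -0.66"

```text
t: 45.58
tcp_pos: [0.4357, 0.1772, 0.1082]
tool_rot: [0.917, -0.399, 0.0, -0.0]
force: [-2.2, -0.3, 5.0]
finger_gap: 0.178
gripper_force: 21.2
```

Contact. Releasing, then pressing with shut fingers. The bar top is at about 0.131 and home should read about 0.124.

Call:
move_arm --commands "0 0 -0.5 0 0 0 -0.6; 0 0 -0.5 0 0 0 -0.5; 0 0 -0.5 0 0 0 -0.2; 0 0 -0.5 0 0 0 0; 0 0 -0.5 0 0 0 0"

```text
t: 46.2
tcp_pos: [0.4357, 0.1772, 0.1085]
tool_rot: [0.917, -0.399, -0.0, -0.0]
force: [0.2, -0.8, -0.5]
finger_gap: 0.498
gripper_force: 0.0
```

Call:
move_arm --commands "0 0 -15 0 0 0 0; 0 0 -38 0 0 0 0; 0 0 -38 0 0 0 -0.5; 0 0 -38 0 0 0 -1; 0 0 -38 0 0 0 -1"

```text
t: 46.82
tcp_pos: [0.435, 0.1771, 0.1458]
tool_rot: [0.917, -0.399, -0.001, 0.0]
force: [0.5, -0.2, -0.7]
finger_gap: 0.001
gripper_force: 0.0
```

Call:
move_arm --commands "0 0 6 0 0 0 -1; 0 0 10 0 0 0 -1; 0 0 12 0 0 0 -1; 0 0 13 0 0 0 -1; 0 0 14 0 0 0 -1"

```text
t: 47.45
tcp_pos: [0.4357, 0.1773, 0.1325]
tool_rot: [0.917, -0.399, 0.0, -0.0]
force: [0.8, 0.1, 0.0]
finger_gap: 0.003
gripper_force: 0.0
```

Call:
move_arm --commands "0 0 0.7 0 0 0 -1; 0 0 1.4 0 0 0 -1; 0 0 2.1 0 0 0 -1; 0 0 2.8 0 0 0 -1; 0 0 3.5 0 0 0 -1"

```text
t: 48.08
tcp_pos: [0.4357, 0.1772, 0.1294]
tool_rot: [0.917, -0.399, 0.0, -0.0]
force: [-0.5, -0.2, 5.0]
finger_gap: -0.002
gripper_force: 2.5
```

Call:
move_arm --commands "0 0 0.8 0 0 0 -1; 0 0 1.6 0 0 0 -1; 0 0 2.4 0 0 0 -1; 0 0 3.2 0 0 0 -1; 0 0 4 0 0 0 -1"

```text
t: 48.7
tcp_pos: [0.4357, 0.1772, 0.1254]
tool_rot: [0.917, -0.399, 0.0, -0.0]
force: [-0.3, -0.1, 4.7]
finger_gap: 0.0
gripper_force: 2.6
```

Call:
move_arm --commands "0 0 0.5 0 0 0 -1; 0 0 1 0 0 0 -1; 0 0 1.5 0 0 0 -1; 0 0 1.9 0 0 0 -1; 0 0 1.9 0 0 0 -1"

```text
t: 49.32
tcp_pos: [0.4358, 0.1773, 0.1246]
tool_rot: [0.917, -0.399, 0.0, -0.0]
force: [-3.5, 0.3, 15.6]
finger_gap: -0.002
gripper_force: 8.0
```

Home. I retreat and check.

Call:
move_arm --commands "0 0 -4 0 0 0 -1; 0 0 -40 0 0 0 -1; 0 0 -90 0 0 0 -1; 30 -32 -120 0 0 0 -1; 65 -70 -120 0 0 0 -1"

```text
t: 49.95
tcp_pos: [0.5334, 0.1779, 0.2463]
tool_rot: [0.917, -0.399, 0.003, -0.002]
force: [1.6, -0.3, -1.0]
finger_gap: -0.001
gripper_force: 0.0
```

Call:
move_arm --commands "35 -38 0 0 0 0 -1; 75 -80 0 0 0 0 -1; 100 -110 0 0 0 0 -1; 110 -120 0 0 0 0 -1; 110 -120 0 0 0 0 -1"

```text
t: 50.58
tcp_pos: [0.6944, 0.1784, 0.2416]
tool_rot: [0.917, -0.399, -0.001, 0.0]
force: [-0.1, 0.4, -0.2]
finger_gap: 0.001
gripper_force: 0.0
```

```bash
python3 - <<'E'
from lids import *
d=snapshot("top");e=snapshot("side")
a=cv2.resize(d["image"][225:335,100:450,::-1],(800,251));b=cv2.resize(e["image"][130:360,200:530,::-1],(488,340))
cv2.imwrite("pics/f.png",np.vstack([a,np.hstack([b,np.zeros((340,312,3),np.uint8)])]))
P=dict(red=((205,240,270,320),(.4355,.177),.078),yel=((285,240,345,315),(.4426,-.0003),.072),wht=((375,245,430,315),(.4392,-.2008),.066))
for n,(roi,c,h) in P.items():
    m=mask(d,(0,0,0),(180,255,70),roi);k=max(cv2.findContours(m,cv2.RETR_EXTERNAL,cv2.CHAIN_APPROX_NONE)[0],key=cv2.contourArea)
    print(n,pca(d,roi,*L[n][1:],h+.046)[0]-c)
print(telemetry.sense()["tcp_pos"],telemetry.sense()["t"])
E
```

```text
red [0.0006 0.001 ]
yel [0.0015 0.0004]
wht [-0.0096  0.0079]
[0.6929 0.1788 0.2422] 50.675
```

View pics/f.png

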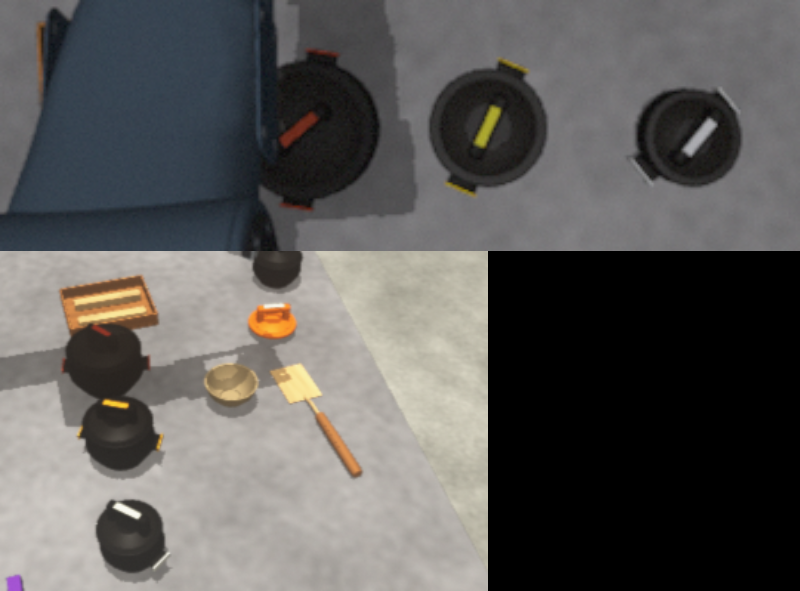

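All three lids sit on their pots and both slats are in the tray. The lug marks upset the white figure, so I recheck that with a tight window.

```bash
python3 - <<'E'
from lids import *
d=snapshot("top");o=pca(d,(398,274,415,296),*L["wht"][1:],.112)[0]-(.4392,-.2008);print(o)
if np.hypot(*o)<.005:
    from station import ticket; print(ticket.sign_off())
E
```

```text
[ 0.0001 -0.0002]
the job is handed in; nothing more can be done
None
```

Job handed in: all three lids are pressed home on their own pots, and the two slats present are in the tray. My last checks put each lid within about 2 mm of centre. The gripper read about 21 N per finger on the lids despite a 15 N setting (within the 60 N limit), and pressing peaked at about 18 N.

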